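# Stop down an inspection lens to its preset and fit the flat-field diffuser

## Robot

A 7-joint arm with a two-finger parallel gripper is mounted at the origin on the work surface. World frame = base frame: x ahead of the robot, y to its left, z up, the work surface at z = 0. Lengths are in m, angles in rad, forces in N, time in s.
With the tool pointing down it reaches from about 0.35 to 0.9 m from the base axis. Payload 7.2 kg.
Tool frame: the origin (TCP) lies midway between the tips of the shut fingers; the grasp point (between the pads) lies 19 mm behind it; z points along the fingers, y is the line along which they close (so a half turn about z gives the same grasp; the last joint's range is limited). The gripper opens to 85 mm and grips with 20 to 120 N. Pads are 22 mm wide; open, the fingers measure 114 mm over their backs; the gripper's body (76 mm by 85 mm) begins 54 mm behind the grasp point. The pads swing forward as they close: fully open they stand 13 mm farther back than shut.
Start: joints at [1.26, 0.411, -0.013, 1.596, 0.006, 1.134, -0.082], TCP at [0.15, -0.607, 0.231] pointing down, gripper open.
Joint ranges: [-2.95, 2.95], [-0.29, 1.99], [-1.47, 1.44], [0.14, 2.54], [-1.03, 4.17], [0.13, 1.85], [-2.86, 2.86]. Speed limits (rad/s): [2.39, 2.39, 3.01, 3.01, 3.14, 3.14, 3.14].

## Interface

Orientations are given as [roll, pitch, yaw] about the fixed x, y, z axes, in that order (R = Rz(yaw) Ry(pitch) Rx(roll)).
In Python, from bench import bot, vision gives the robot as it stands.
- The arm moves only by the tool arm_command, never from a script. Its argument "rows" is a list of rows, each a list of 3 entries, a list of its own where there are three numbers: the shift along the tool's x, y, z as a fraction of full scale, then the turn, a rotation vector about the tool's x, y, z as a fraction of full scale, then the closure, from 0 (fully open) to 1 (shut). A call has 1 to 5 rows; each row shifts and turns the commanded pose from where the row before left it, along the tool's axes as they then stand; what a row does not reach is not made up. Full scale, the value 1, is 120 mm for a shift and pi rad for a turn. A row lasts 1/10 s, in which the tool goes at most 50 mm and 8.59 degrees, less where a joint would pass 70% of its speed; a pose out of reach is approached as far as the arm can. A call with a number of a shift or a turn outside -1 to 1 is refused whole. A call with a gripper value outside its range is refused whole. The fingers move at their own pace and stop on an object; "grip_force" is the grip in N (left out, the last holds). Time passes only in rows, so rows that do not move let the fingers close. It gives the time, the measured TCP pose, the force, the opening and the grip force at its end, in the units of the state.
- bot.observe(): the state, without advancing time (a new reading comes with each control period).
- vision.capture(name): name is "side" or "top"; returns the picture (384x512x3 uint8, blue, green, red); there is no depth.
- vision.calibration(name): a dict with "fx", "fy", "cx", "cy" (pixels), "dist" ([k1, k2, p1, p2, k3] as OpenCV has them; the pictures are not rectified), "cam_to_world" (4x4, takes a point from camera to world coordinates). Camera axes: x right, y up, looking along -z (the intrinsics and any distortion apply to the point x, -y, -z); pixel columns grow to the right and rows downward; lengths in m; the calibration is good to about 2 mm. A picture is of the moment at which its call begins. calibration takes no time and is no camera call.
- bot.finish_job(): hands the job in; it is judged then, once.
The state is a dict: "clock": time; "q": joint angles; "qvel": joint speeds; "joint_torque": joint torques, N m; "tcp_pos": TCP position; "tcp_rot": TCP orientation; "ft_force": force on the tool from outside, world axes, zero at the start; "wrist_torque": the same for the moment, N m; "finger_gap": finger opening in m; "finger_force": force on a finger pad.
Only numpy, scipy, OpenCV 4.12 (cv2) and the standard library are available. Lean on these libraries where they do the work, as an engineer would, in place of code of your own. Each camera call takes 0.05 s, during which the arm holds its last target. There are 200 camera calls.

## Task

Get the upward-looking inspection camera ready for its flat-field calibration. Turn the slim bright iris ring on its lens clockwise (seen from above) until it comes up firmly against the preset stop, near the long white line, pinching it only as hard as it needs, never touching the black rings just above and below it and never dragging the preset ring round. Press the white diffuser cap gently and fully home on the lens, let go, and leave everything else on the bench where it is.

Things in the scene. Friction and masses are not known exactly. Their poses are not given: they have to be found in the camera images.
- camera: upward-looking inspection camera, fixed: aluminium base plate 130 x 120 x 10 mm, black 62 mm wide body, lens upright on it, 133 mm to the lens top. Origin under the base plate's centre, on the vertical lens axis; z up. Upwards: mount flange, black ribbed focus ring (radius 30), black preset ring, bright iris ring, black front barrel
- lens_axis (a point): point on the vertical lens axis at mid-height of the bright iris ring, 109 mm above the table
- preset_ring: black preset ring, radius 33 mm, just below the iris ring; flat top 104 mm above the table (5 mm below lens_axis) with white scale lines, the long thick one near its stop. It holds its setting only by friction (about 0.34 N m): pinching the iris ring too hard and turning on past the stop drags it. Origin on the lens axis at table height
- iris: slim bright knurled iris ring, radius 28 mm, from 104.5 to 113.5 mm above the table. Turns about the lens axis against some 0.2 N m of friction, stays where left; starts 0.4 to 1.15 rad short of its hard stop, clockwise closes. Slips in a pinch that is too light (4 to 8 N a finger turns it, as it is more or less slippery); thin: over 20 N, both fingers added, is too much. Origin on the axis at table height
- iris_mark (a point): red mark on the iris ring's rim: 28 mm from the lens axis, at the ring's mid-height, 109 mm above the table
- stop_mark (a point): point above the long white line of the preset ring, 28 mm from the lens axis, 109 mm above the table. The line shows the stop only roughly: when the iris ring meets its stop the red mark may stand up to 3.5 mm (0.13 rad) to either side of this point
- front_barrel: fixed black front barrel just above the iris ring: collar of radius 24.5 mm from 114 to 119.5 mm above the table, then a spigot of radius 22 mm, rounded at its rim, up to 133 mm; three small sprung rubber nubs stand 2 mm proud of the spigot, 7 mm below its top. Origin on the lens axis at table height
- lens_top (a point): centre of the flat top of the spigot, which the diffuser goes over, 133 mm above the table
- diffuser: white push-on diffuser cap, loose, lying mouth down on the table: 52 mm across, 16 mm high, bore 47 mm across (1.5 mm play all round on the spigot) and 12 mm deep, top 4 mm thick, about 25 g. Origin: centre of its open underside; z up
- diffuser_mid (a point): centre of the white diffuser cap, half-way up (8 mm above its underside). Fully home, this point is on the lens axis 4 mm below lens_top. On the way the nubs drag, a few newtons; then the cap's top lands hard on the spigot. It must not be pushed on with over 30 N
- small_cap_mid (a point): centre of a small yellow cap, 32 mm across, 11 mm high, loose; not wanted
- wool_tin: round open steel tin of brass wool, 62 mm across, 20 mm high, loose; origin under its centre
- multimeter: black multimeter lying on its back, 150 x 80 x 44 mm, loose; origin under its centre, long side along x
- spare_lens: spare lens standing upright, 50 mm across, 60 mm high, loose; origin under its centre
- pcb: green circuit board, 85 x 60 x 16 mm, loose; origin under its centre
- driver: red-handled screwdriver, 170 mm long, lying, loose
- battery_holder: red battery holder with a cell, 45 x 16 x 17 mm, loose
- tweezers: steel tweezers, 125 mm long, lying, loose
There are look-alikes about, which are no part of the job. What is shaped like the camera but green is not meant.

How it is judged:
By the outcome, as a careful person would: the job done as asked, in the order asked, and still so for the second after the job is handed in, with the robot touching nothing.
It also fails if it takes over 72 s, if anything falls off the work surface, if the arm or the gripper's body presses on something with over 40 N, if the wrist force passes 120 N, or if a joint passes its speed limit or range.

## Working session

There is one attempt and no reset: what is moved stays moved. The work goes in short steps, Python scripts to look and compute and a tool call to move; the robot and the scene stay as the last step left them, time stands still between calls to the robot, and variables do not carry over. Pictures are saved under pics/ and viewed, at most 10 in all, crops included, and the job is handed in when it is done.

Besides the shell and the picture viewer there is one more tool, called after "Emit:" as a command line: name --argument value ..., lists and objects as JSON in quotes. arm_command: Moves the arm, as the interface text tells. Shift numbers are shares of 120 mm and turn numbers shares of pi rad, none past 1 either way. Its arguments: {"type":"object","properties":{"rows":{"type":"array","items":{"type":"array"}},"grip_force":{"type":"number"}},"required":["rows"]}

```bash
ls; mkdir -p pics; python3 - <<'E'
from bench import bot,vision
import cv2,numpy as np
s=bot.observe();print({k:np.round(v,3) for k,v in s.items()})
for n in("side","top"):
    im=vision.capture(n);cv2.imwrite(f"pics/{n}0.png",im)
    c=vision.calibration(n);print(n,c["fx"],c["fy"],c["cx"],c["cy"],c["dist"]);print(np.round(c["cam_to_world"],4))
a=cv2.imread("pics/side0.png");b=cv2.imread("pics/top0.png")
cv2.imwrite("pics/top0b.png",cv2.resize(b,(800,600),interpolation=cv2.INTER_CUBIC))
cv2.imwrite("pics/side0b.png",cv2.resize(a,(800,600),interpolation=cv2.INTER_CUBIC))
E
```

```text
pics
{'clock': np.float64(0.0), 'q': array([ 1.26 ,  0.412, -0.013,  1.597,  0.006,  1.134, -0.082]), 'qvel': array([ 0.   , -0.002,  0.001, -0.   , -0.   ,  0.   ,  0.001]), 'joint_torque': array([-0.0000e+00, -6.0064e+01,  6.8200e-01, -2.9941e+01,  1.4000e-02,
        1.1000e-02, -0.0000e+00]), 'tcp_pos': array([ 0.15 , -0.606,  0.23 ]), 'tcp_rot': array([-3.14 ,  0.   ,  0.243]), 'ft_force': array([-0.901,  0.62 , -0.507]), 'wrist_torque': array([ 0.013, -0.002,  0.109]), 'finger_force': np.float64(0.0), 'finger_gap': np.float64(0.085)}
side 439.791832528772 439.791832528772 257.6671723229791 189.47687878753032 [-0.02797091  0.          0.          0.          0.        ]
[[-0.708   0.5167 -0.4814 -0.0012]
 [-0.7059 -0.4986  0.503   0.5016]
 [ 0.0199  0.696   0.7178  0.9619]
 [ 0.      0.      0.      1.    ]]
top 476.86354108572147 476.86354108572147 256.70160065279833 191.40150999743747 [-0.03681627  0.          0.          0.          0.        ]
[[-0.0058  0.9913 -0.1317  0.3894]
 [-0.9997 -0.0088 -0.0219 -0.0876]
 [-0.0228  0.1315  0.9911  1.578 ]
 [ 0.      0.      0.      1.    ]]
```

View pics/top0b.png

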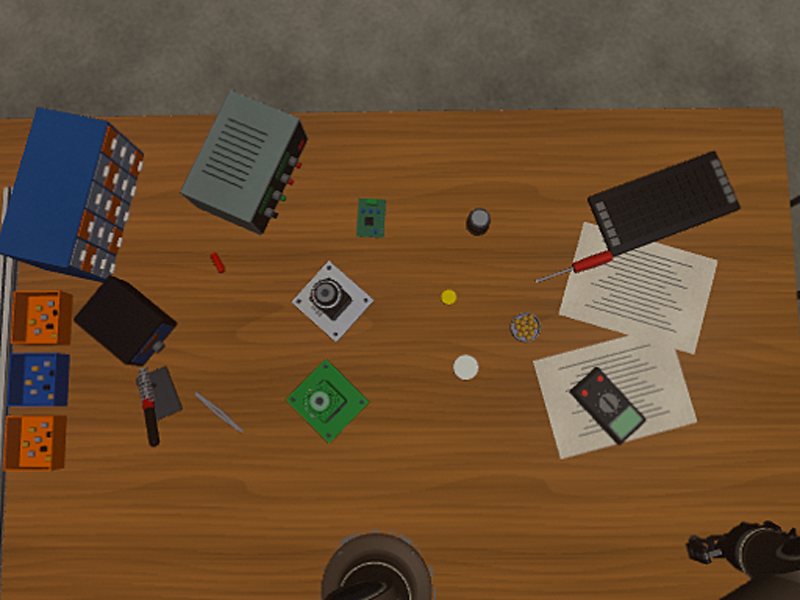

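View pics/side0b.png

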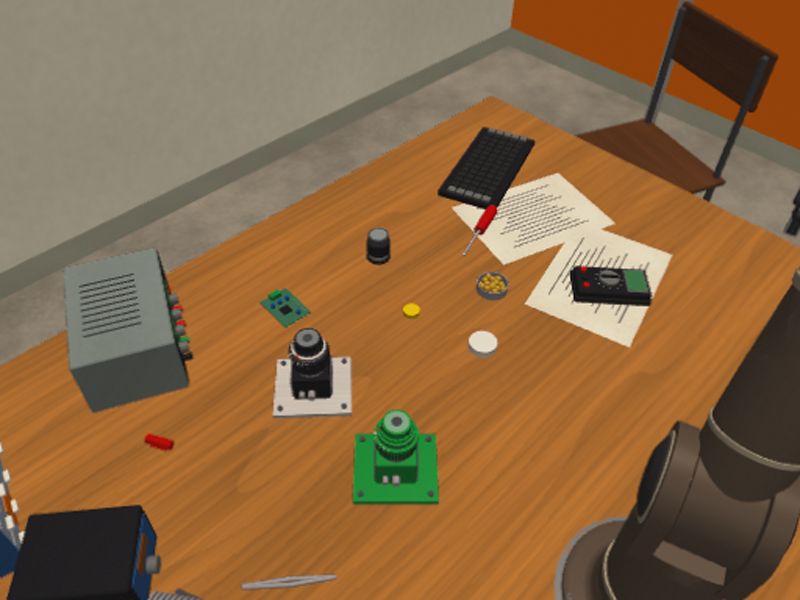

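The top view (800x600) shows these candidates:
- **Real camera:** white/aluminium plate with its lens at about (325,292). In the side view it is at (309,345).
- **Look-alike:** the green camera at (320,401), side view (396,430). It is not wanted.
- **Diffuser:** white cap at (466,367), side view (483,343).
- **Other round things:** yellow cap at (449,297), spare lens at (479,221) and wool tin at (525,326). None of these is wanted.

I choose the aluminium-plate camera and the white cap. Next I check both in one close crop.

```bash
cat > h.py <<'E'
import numpy as np,cv2
from bench import bot,vision
C={n:vision.calibration(n) for n in("side","top")}
def K(n): c=C[n];return np.array([[c["fx"],0,c["cx"]],[0,c["fy"],c["cy"]],[0,0,1.]])
def proj(n,P):
    M=np.linalg.inv(C[n]["cam_to_world"]);P=np.atleast_2d(P).astype(float)
    p=(P@M[:3,:3].T+M[:3,3])*[1,-1,-1]
    return cv2.projectPoints(p,np.zeros(3),np.zeros(3),K(n),np.array(C[n]["dist"]))[0][:,0]
def ray(n,uv,z):
    q=cv2.undistortPoints(np.array([[uv]],float),K(n),np.array(C[n]["dist"]))[0,0]
    M=C[n]["cam_to_world"];d=M[:3,:3]@[q[0],-q[1],-1];o=M[:3,3]
    return o+d*(z-o[2])/d[2]
def crop(im,c,w,s): 
    x,y=int(c[0]-w/2),int(c[1]-w/2);return cv2.resize(im[y:y+w,x:x+w],(s,s),interpolation=cv2.INTER_CUBIC)
E
python3 - <<'E'
from h import *
a=cv2.imread("pics/side0.png");b=cv2.imread("pics/top0.png")
k=1.5625
top=np.hstack([crop(b,(208,187),36,400),crop(a,(198,224),40,400)])
bot_=np.hstack([crop(b,(298,235),30,200),crop(a,(309,219),30,200)])
bot_=np.hstack([bot_,np.zeros((200,400,3),np.uint8)])
cv2.imwrite("pics/c1.png",np.vstack([top,bot_]))
print("cap top z16:",ray("top",(298.2,234.9),.016),ray("side",(483/k,340/k),.016))
print("lens z133:",ray("top",(325/k,289/k),.133),ray("side",(310/k,339/k),.133))
E
```

```text
cap top z16: [ 0.45262175 -0.18760122  0.016     ] [ 0.45361046 -0.18764906  0.016     ]
lens z133: [0.60264673 0.09384629 0.133     ] [0.58957017 0.09293201 0.133     ]
```

View pics/c1.png

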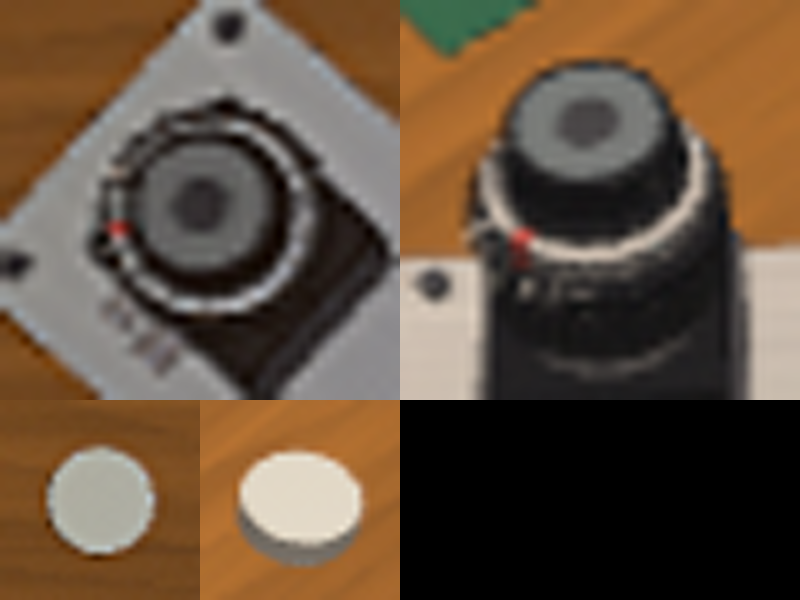

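The crops show the right objects. In the top crop (11.1x, origin (190,169)) the spigot top is at (203,203), the red mark at (118,228) and a pale line at about (117,170). In the side crop (10x, origin (178,204)) the spigot top is at (188,118), the red mark at (122,240) and a white line at about (80,230). Both cap views show a plain white disc. I'll measure these to sub-pixel.

```bash
cat >> h.py <<'E'
def disc(im,c,w,lo,s=10):
    "centre of bright disc near pixel c by grey threshold lo; returns centre px, axes px"
    x,y=int(c[0]-w/2),int(c[1]-w/2)
    g=cv2.cvtColor(im[y:y+w,x:x+w],cv2.COLOR_BGR2GRAY)
    g=cv2.resize(g,None,fx=s,fy=s,interpolation=cv2.INTER_CUBIC)
    n,l,st,ce=cv2.connectedComponentsWithStats((g>lo).astype(np.uint8))
    i=1+np.argmin(np.linalg.norm(ce[1:]-w*s/2,axis=1)+1000*(st[1:,4]<400))
    h=cv2.convexHull(cv2.findContours((l==i).astype(np.uint8),0,1)[0][0])
    e=cv2.fitEllipse(h);return (np.array(e[0])+.5)/s-.5+[x,y],np.array(e[1])/s
def red(im,c,w):
    x,y=int(c[0]-w/2),int(c[1]-w/2);p=im[y:y+w,x:x+w].astype(float)
    r=np.clip(p[...,2]-np.maximum(p[...,0],p[...,1])*1.0-45,0,None)
    Y,X=np.mgrid[:w,:w];return np.array([(r*X).sum(),(r*Y).sum()])/r.sum()+[x,y]
E
python3 - <<'E'
from h import *
I={n:cv2.imread(f"pics/{n}0.png") for n in C}
for n,c,cc in(("top",(208,187),(298,235)),("side",(197,216),(309,217))):
    g=cv2.cvtColor(I[n],cv2.COLOR_BGR2GRAY)
    print(n,g[int(c[1])-10:int(c[1])+14:2,int(c[0])-10:int(c[0])+12:2].tolist())
    for t in(70,80):
        d,ax=disc(I[n],c,36,t);print(" spig",t,d.round(2),ax.round(2),ray(n,d,.133).round(4))
    q=ray(n,d,.133)
    for t in((135,150) if n=="top" else (150,165)):
        d,ax=disc(I[n],cc,36,t);print(" cap",t,d.round(2),ax.round(2),ray(n,d,.016).round(4))
    m=(200.6,189.5) if n=="top" else (190.2,228)
    r=red(I[n],m,6);P=ray(n,r,.109);print(" red",r,P,"az",np.degrees(np.arctan2(*(P-q)[1::-1])),np.linalg.norm((P-q)[:2]))
    m=((117/11.11+190,169/11.11+169.) if n=="top" else (186,227))
    P=ray(n,m,.104);print(" line",P,"az",np.degrees(np.arctan2(*(P-q)[1::-1])),np.linalg.norm((P-q)[:2]))
E
```

```text
top [[87, 90, 146, 145, 148, 150, 112, 154, 148, 143, 143], [57, 150, 150, 85, 38, 47, 51, 26, 139, 151, 144], [148, 143, 42, 78, 22, 40, 19, 67, 109, 62, 152], [142, 77, 76, 90, 97, 97, 98, 62, 34, 81, 54], [146, 65, 31, 96, 75, 42, 93, 102, 29, 156, 26], [114, 111, 63, 98, 49, 48, 70, 101, 42, 72, 49], [99, 92, 43, 99, 70, 49, 96, 104, 26, 117, 53], [49, 83, 43, 92, 99, 99, 99, 60, 15, 152, 31], [153, 56, 87, 21, 35, 39, 23, 15, 81, 76, 23], [144, 121, 29, 157, 67, 37, 46, 156, 96, 26, 22], [143, 113, 123, 28, 17, 46, 22, 21, 23, 25, 44], [140, 145, 101, 112, 65, 20, 23, 32, 29, 39, 35]]
 spig 70 [207.71 187.01] [11.24 11.55] [0.5963 0.0947 0.133 ]
 spig 80 [214.1  187.01] [37.88 70.86] [0.5961 0.075  0.133 ]
 cap 135 [297.71 234.59] [15.61 15.89] [ 0.4537 -0.186   0.016 ]
 cap 150 [297.7  234.61] [15.28 15.59] [ 0.4536 -0.186   0.016 ]
 red [200.16438356 189.        ] [0.59367394 0.12129631 0.109     ] az 93.00648773294235 0.04634453500441655
 line [0.60951596 0.12100343 0.104     ] az 73.74189983398999 0.04790351363076032
side [[76, 113, 111, 115, 116, 118, 123, 118, 111, 113, 11
[... 319 characters left out ...]
 188], [96, 27, 69, 120, 121, 121, 120, 55, 28, 29, 178], [124, 21, 19, 29, 33, 34, 36, 18, 34, 31, 180], [180, 46, 23, 22, 20, 21, 21, 21, 29, 72, 124], [127, 134, 32, 31, 29, 30, 28, 45, 104, 166, 65], [56, 63, 185, 154, 90, 109, 112, 190, 133, 66, 36]]
 spig 70 [198.54 215.83] [38.35 90.37] [0.5922 0.0903 0.133 ]
 spig 80 [198.57 215.91] [38.83 83.09] [0.5919 0.0904 0.133 ]
 cap 150 [308.79 218.1 ] [14.1  18.77] [ 0.4531 -0.1856  0.016 ]
 cap 165 [308.76 218.1 ] [13.73 18.4 ] [ 0.4531 -0.1855  0.016 ]
 red [189.63945578 227.29931973] [0.5957615  0.11836725 0.109     ] az 82.11761489794775 0.028195137522136846
 line [0.60633406 0.12203636 0.104     ] az 65.4410510216871 0.03474069130841509
```

```bash
python3 - <<'E'
from h import *
I={n:cv2.imread(f"pics/{n}0.png") for n in C}
b=cv2.merge([I["side"][...,0]]*3)
D={}
for t in(60,75,90):
    d,ax=disc(b,(197,216),36,t);print(t,d.round(2),ax.round(2),ray("side",d,.133).round(4))
bt=cv2.merge([I["top"][...,0]]*3)
for t in(55,62,70):
    d,ax=disc(bt,(208,187),36,t);print(t,d.round(2),ax.round(2),ray("top",d,.133).round(4))
# expected axes for radius 21.5
for n in C:
    a=np.linspace(0,6.28,60);p=proj(n,np.c_[.595+.0215*np.cos(a),.094+.0215*np.sin(a),0*a+.133]);print(n,cv2.fitEllipse(p.astype(np.float32))[1])
# polar profile of iris ring in top: bright annulus z=.1135, r 26.5
c=np.array([.5955,.094])
for n in C:
  for z,r in((.1135,.0265),(.104,.0305),(.109,.028)):
    az=np.radians(np.arange(30,150,6));p=proj(n,np.c_[c[0]+r*np.cos(az),c[1]+r*np.sin(az),0*az+z]).astype(np.float32)
    v=cv2.remap(I[n],p[:,:1],p[:,1:],cv2.INTER_CUBIC)[:,0].astype(int)
    print(n,z,r,"grey",[int(x.min()) for x in v],"red",[int(x[2]-x[1]) for x in v])
E
```

```text
60 [196.3  215.72] [11.63 15.6 ] [0.5963 0.0941 0.133 ]
75 [196.31 215.74] [11.15 15.06] [0.5962 0.0941 0.133 ]
90 [196.3  215.73] [10.75 14.51] [0.5963 0.0941 0.133 ]
55 [207.67 187.01] [11.46 12.15] [0.5963 0.0948 0.133 ]
62 [207.7 187. ] [11.31 11.84] [0.5963 0.0947 0.133 ]
70 [207.72 187.  ] [11.17 11.48] [0.5963 0.0947 0.133 ]
side (13.119988441467285, 17.548568725585938)
top (13.791643142700195, 14.043240547180176)
side 0.1135 0.0265 grey [69, 80, 121, 131, 139, 148, 158, 177, 172, 160, 117, 75, 117, 170, 164, 174, 173, 173, 167, 170] red [13, 10, 8, 10, 10, 11, 13, 15, 16, 15, 52, 116, 58, 11, 13, 15, 15, 14, 14, 16]
side 0.104 0.0305 grey [127, 103, 76, 50, 36, 94, 92, 56, 61, 38, 45, 33, 52, 69, 33, 69, 51, 76, 49, 29] red [10, 13, 15, 12, 7, 7, 8, 4, 5, 1, 1, 10, 0, 5, 3, 5, 3, 6, 4, 0]
side 0.109 0.028 grey [90, 128, 135, 139, 127, 102, 107, 120, 68, 60, 35, 38, 41, 69, 55, 60, 71, 68, 75, 68] red [10, 8, 9, 11, 9, 7, 7, 10, 3, -1, 37, 48, 33, 7, 2, 5, 4, 4, 6, 4]
top 0.1135 0.0265 grey [53, 66, 74, 69, 64, 52, 33, 60, 96, 98, 86, 49, 122, 102, 139, 133, 89, 128, 126, 144] red [7, 4, 4, 4, 5, 6, 8, 5, 1, -3, 29, 104, 32, 2, 0, 0, 3, 0, 2, 3]
top 0.104 0.0305 grey [45, 76, 61, 75, 65, 93, 61, 99, 100, 72, 52, 51, 82, 15, 36, 43, 32, 24, 23, 12] red [10, 4, 4, 3, 7, 9, 10, 3, 2, -3, 53, 38, 6, 8, 9, 5, 7, 7, 7, 7]
top 0.109 0.028 grey [54, 74, 78, 75, 67, 69, 40, 82, 114, 106, 76, 76, 130, 85, 114, 96, 80, 95, 79, 60] red [7, 3, 3, 4, 6, 6, 9, 4, 0, -6, 55, 95, 15, -1, 5, 2, 4, 3, 5, 7]
```

Lens axis is at (0.5963, 0.0944), where the two cameras agree to under 1 mm. The cap is at (0.4534, -0.1857). The red mark is at azimuth about 96° and the long line at about 63°, so I expect roughly 0.6 rad clockwise.

I'll first touch bare table lightly with the fingers at about 56 mm gap, to learn the tip height.

Emit:
arm_command --rows '[[[0.268,-0.214,0.133],[0,0,0],0.34],[[0.268,-0.214,0.133],[0,0,0],0.34],[[0.268,-0.214,0.133],[0,0,0],0.34],[[0.268,-0.214,0.133],[0,0,0],0.34],[[0.268,-0.214,0.133],[0,0,0],0.34]]' --grip_force 20

```text
clock: 0.6
tcp_pos: [0.2761, -0.4418, 0.1508]
tcp_rot: [-3.141, 0.0, 0.243]
ft_force: [0.8, 0.6, -0.8]
finger_gap: 0.0559
finger_force: 0.0
```

Emit:
arm_command --rows '[[[0.268,-0.214,0.133],[0,0,0],0.34],[[0.268,-0.214,0.133],[0,0,0],0.34],[[0.268,-0.214,0.133],[0,0,0],0.34],[[0.268,-0.214,0.133],[0,0,0],0.34],[[0.268,-0.214,0.133],[0,0,0],0.34]]'

```text
clock: 1.1
tcp_pos: [0.4013, -0.2787, 0.071]
tcp_rot: [-3.142, 0.0, 0.242]
ft_force: [0.8, -0.3, -0.7]
finger_gap: 0.0567
finger_force: 0.0
```

Emit:
arm_command --rows '[[[0,0,0.1],[0,0,0],0.34],[[0,0,0.1],[0,0,0],0.34],[[0,0,0.1],[0,0,0],0.34],[[0,0,0],[0,0,0],0.34],[[0,0,0],[0,0,0],0.34]]'

```text
clock: 1.6
tcp_pos: [0.3998, -0.2811, 0.0355]
tcp_rot: [-3.141, 0.001, 0.241]
ft_force: [-0.5, -0.2, -0.1]
finger_gap: 0.0566
finger_force: 0.0
```

Emit:
arm_command --rows '[[[0,0,0.1],[0,0,0],0.34],[[0,0,0.1],[0,0,0],0.34],[[0,0,0.06],[0,0,0],0.34],[[0,0,0],[0,0,0],0.34],[[0,0,0],[0,0,0],0.34]]'

```text
clock: 2.1
tcp_pos: [0.4005, -0.2799, 0.0042]
tcp_rot: [-3.141, 0.001, 0.243]
ft_force: [-0.3, -0.9, -0.1]
finger_gap: 0.0564
finger_force: 0.0
```

Emit:
arm_command --rows '[[[0,0,0.0083],[0,0,0],0.34],[[0,0,0.0083],[0,0,0],0.34],[[0,0,0.0083],[0,0,0],0.34],[[0,0,0],[0,0,0],0.34]]'

```text
clock: 2.5
tcp_pos: [0.4007, -0.2801, 0.0015]
tcp_rot: [3.141, -0.0, 0.243]
ft_force: [0.0, -0.2, 0.3]
finger_gap: 0.0567
finger_force: 0.0
```

Emit:
arm_command --rows '[[[0,0,0.0083],[0,0,0],0.34],[[0,0,0],[0,0,0],0.34]]'

```text
clock: 2.7
tcp_pos: [0.4006, -0.2801, 0.0005]
tcp_rot: [3.142, 0.0, 0.243]
ft_force: [0.1, -0.1, 0.2]
finger_gap: 0.0564
finger_force: 0.0
```

Emit:
arm_command --rows '[[[0,0,0.0083],[0,0,0],0.34],[[0,0,0],[0,0,0],0.34]]'

```text
clock: 2.9
tcp_pos: [0.4006, -0.2801, -0.0006]
tcp_rot: [-3.142, 0.0, 0.243]
ft_force: [0.3, -0.2, 0.0]
finger_gap: 0.0563
finger_force: 0.0
```

Emit:
arm_command --rows '[[[0,0,0.0083],[0,0,0],0.34],[[0,0,0],[0,0,0],0.34]]'

```text
clock: 3.1
tcp_pos: [0.4006, -0.2801, -0.0016]
tcp_rot: [-3.142, 0.0, 0.243]
ft_force: [0.4, -0.1, -0.1]
finger_gap: 0.0563
finger_force: 0.0
```

Emit:
arm_command --rows '[[[0,0,0.0083],[0,0,0],0.34],[[0,0,0],[0,0,0],0.34]]'

```text
clock: 3.3
tcp_pos: [0.4006, -0.28, -0.0026]
tcp_rot: [-3.142, 0.0, 0.243]
ft_force: [-0.7, -0.5, 1.1]
finger_gap: 0.0562
finger_force: 0.0
```

Emit:
arm_command --rows '[[[0,0,0.0083],[0,0,0],0.34],[[0,0,0],[0,0,0],0.34]]'

```text
clock: 3.5
tcp_pos: [0.4006, -0.28, -0.0036]
tcp_rot: [-3.141, 0.0, 0.243]
ft_force: [-0.3, 0.5, 0.6]
finger_gap: 0.0564
finger_force: 0.0
```

Emit:
arm_command --rows '[[[0,0,0.0083],[0,0,0],0.34],[[0,0,0],[0,0,0],0.34]]'

```text
clock: 3.7
tcp_pos: [0.4007, -0.2801, -0.0042]
tcp_rot: [3.141, -0.0, 0.243]
ft_force: [-1.4, 1.4, 4.5]
finger_gap: 0.0563
finger_force: 2.5
```

Emit:
arm_command --rows '[[[0,0,0.004],[0,0,0],0.34],[[0,0,0],[0,0,0],0.34]]'

```text
clock: 3.9
tcp_pos: [0.4008, -0.2802, -0.0042]
tcp_rot: [3.141, -0.0, 0.243]
ft_force: [-1.5, 1.8, 11.7]
finger_gap: 0.0564
finger_force: 5.7
```

The tips touch at TCP z = -4.2 mm for a 56 mm gap, so tip height is TCP z + 4.2 mm. Now I go up and over to the lens.

Emit:
arm_command --rows '[[[0,0,-0.342],[0,0,0],0.18],[[0,0,-0.342],[0,0,0],0.18],[[0,0,-0.342],[0,0,0],0.18],[[0,0,-0.342],[0,0,0],0.18],[[0,0,-0.342],[0,0,0],0.18]]'

```text
clock: 4.4
tcp_pos: [0.4004, -0.2799, 0.2021]
tcp_rot: [3.141, -0.0, 0.243]
ft_force: [0.5, -1.3, 0.5]
finger_gap: 0.0702
finger_force: 0.0
```

Emit:
arm_command --rows '[[[0.2333,-0.2637,0],[0,0,0],0.18],[[0.2333,-0.2637,0],[0,0,0],0.18],[[0.2333,-0.2637,0],[0,0,0],0.18],[[0.2333,-0.2637,0],[0,0,0],0.18],[[0.2333,-0.2637,0],[0,0,0],0.18]]'

```text
clock: 4.9
tcp_pos: [0.4989, -0.0914, 0.2004]
tcp_rot: [3.141, -0.0, 0.242]
ft_force: [0.6, 0.3, -0.2]
finger_gap: 0.0698
finger_force: 0.0
```

Emit:
arm_command --rows '[[[0.2333,-0.2637,0],[0,0,0],0.18],[[0.2333,-0.2637,0],[0,0,0],0.18],[[0.2333,-0.2637,0],[0,0,0],0.18],[[0.2333,-0.2637,0],[0,0,0],0.18],[[0.2333,-0.2637,0],[0,0,0],0.18]]'

```text
clock: 5.4
tcp_pos: [0.5969, 0.0958, 0.2001]
tcp_rot: [3.141, 0.0, 0.243]
ft_force: [0.6, -0.7, 0.6]
finger_gap: 0.0698
finger_force: 0.0
```

Emit:
arm_command --rows '[[[0,0,0],[0,0,-0.043],0.18],[[0,0,0],[0,0,-0.043],0.18],[[0,0,0],[0,0,-0.043],0.18],[[0,0,0],[0,0,-0.043],0.18],[[0,0,0],[0,0,-0.043],0.18]]'

```text
clock: 5.9
tcp_pos: [0.5962, 0.0944, 0.2]
tcp_rot: [-3.141, 0.0, 0.924]
ft_force: [-0.2, -0.0, -0.1]
finger_gap: 0.0701
finger_force: 0.0
```

Emit:
arm_command --rows '[[[0,0,0],[0,0,-0.043],0.18],[[0,0,0],[0,0,-0.043],0.18],[[0,0,0],[0,0,-0.043],0.18],[[0,0,0],[0,0,-0.043],0.18],[[0,0,0],[0,0,-0.043],0.18]]'

```text
clock: 6.4
tcp_pos: [0.5962, 0.0942, 0.2]
tcp_rot: [-3.141, 0.0, 1.599]
ft_force: [-0.7, 0.3, -1.4]
finger_gap: 0.0702
finger_force: 0.0
```

Emit:
arm_command --rows '[[[0,0,0],[0,0,-0.043],0.18],[[0,0,0],[0,0,-0.043],0.18],[[0,0,0],[0,0,-0.043],0.18],[[0,0,0],[0,0,0],0.18],[[0,0,0],[0,0,0],0.18]]'

```text
clock: 6.9
tcp_pos: [0.5962, 0.0941, 0.2]
tcp_rot: [-3.141, -0.0, 1.995]
ft_force: [0.0, -0.1, -0.0]
finger_gap: 0.0699
finger_force: 0.0
```

```bash
cat >> h.py <<'E'
def where(p=(.5963,.0944),n=5):
    "state, and tool-axis shift (shares) to world xy p"
    s=bot.observe();y=s["tcp_rot"][2];d=np.array(p)-s["tcp_pos"][:2]
    x=np.array([np.cos(y),np.sin(y)]);yy=np.array([np.sin(y),-np.cos(y)])
    print("t",round(float(s["clock"]),2),"pos",s["tcp_pos"].round(4),"rot",np.round(s["tcp_rot"],3),"q7",s["q"][6].round(2),
     "ft",np.round(s["ft_force"],2),"ty",round(float(s["ft_force"][:2]@yy),2),"wt",np.round(s["wrist_torque"],3),"gap",round(float(s["finger_gap"])*1e3,2),"ff",np.round(s["finger_force"],2),
     "shift mm",(d@x*1e3).round(2),(d@yy*1e3).round(2))
E
python3 -c "
from h import *
where()"
```

```text
t 6.9 pos [0.5962 0.0941 0.2   ] rot [-3.141 -0.     1.995] q7 -0.12 ft [ 0.04 -0.1  -0.03] ty -0.01 wt [-0.042  0.049 -0.013] gap 69.89 ff 0.0 shift mm 0.22 0.16
```

Emit:
arm_command --rows '[[[0,0,0.2],[0,0,0],0.18],[[0,0,0.2],[0,0,0],0.18],[[0,0,0.2],[0,0,0],0.18],[[0,0,0.1],[0,0,0],0.18],[[0,0,0.08],[0,0,0],0.18]]'

```text
clock: 7.4
tcp_pos: [0.5962, 0.0944, 0.1059]
tcp_rot: [-3.141, -0.0, 1.997]
ft_force: [0.1, -0.0, 0.4]
finger_gap: 0.0703
finger_force: 0.0
```

Emit:
arm_command --rows '[[[0,0,0.0325],[0,0,0],0.18],[[0,0,0],[0,0,0],0.18],[[0,0,0],[0,0,0],0.25],[[0,0,0],[0,0,0],0.29],[[0,0,0],[0,0,0],0.29]]'

```text
clock: 7.9
tcp_pos: [0.5966, 0.0944, 0.1034]
tcp_rot: [3.141, 0.0, 1.999]
ft_force: [-0.0, -0.1, -0.6]
finger_gap: 0.0602
finger_force: 0.1
```

```bash
python3 -c "
from h import *
where()
a=vision.capture('side');b=vision.capture('top')
where()
cv2.imwrite('pics/c2.png',np.hstack([crop(b,(208,188),44,400),crop(a,(197,222),60,400)]))"
```

```text
t 7.9 pos [0.5966 0.0944 0.1034] rot [3.141 0.    1.999] q7 -0.19 ft [-0.04 -0.14 -0.61] ty -0.09 wt [ 0.016  0.013 -0.002] gap 60.22 ff 0.06 shift mm 0.14 -0.31
t 8.0 pos [0.5966 0.0944 0.1031] rot [3.141 0.    1.999] q7 -0.19 ft [-0.35  0.69 -0.21] ty -0.03 wt [ 0.041 -0.01   0.037] gap 61.01 ff 0.0 shift mm 0.15 -0.23
```

View pics/c2.png

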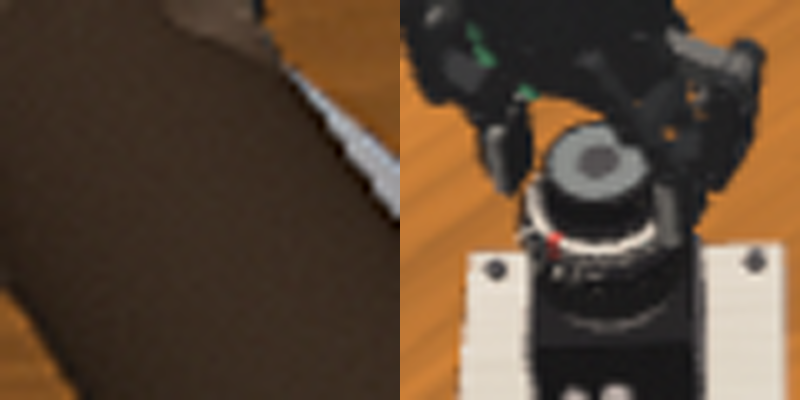

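The side crop shows both fingers astride the bright ring. The red mark at crop (155,245) is still visible, and the arm hides the top view. I'll close in small steps and watch the pad force.

Emit:
arm_command --rows '[[[0,0,0],[0,0,0],0.33],[[0,0,0],[0,0,0],0.33]]'

```text
clock: 8.2
tcp_pos: [0.5955, 0.0938, 0.1027]
tcp_rot: [-3.14, 0.0, 1.999]
ft_force: [-4.1, -1.8, 3.1]
finger_gap: 0.0572
finger_force: 2.5
```

Emit:
arm_command --rows '[[[0,0,0],[0,0,0],0.345],[[0,0,0],[0,0,0],0.345]]'

```text
clock: 8.4
tcp_pos: [0.595, 0.0936, 0.1025]
tcp_rot: [-3.138, 0.0, 1.999]
ft_force: [-6.2, -2.5, 4.7]
finger_gap: 0.0562
finger_force: 3.3
```

```bash
python3 -c "
from h import *
where()"
```

```text
t 8.4 pos [0.595  0.0936 0.1025] rot [-3.138  0.     1.999] q7 -0.19 ft [-6.17 -2.46  4.67] ty -6.63 wt [-0.635  1.435 -0.01 ] gap 56.2 ff 3.35 shift mm 0.21 1.51
```

Emit:
arm_command --rows '[[[0,-0.0125,0],[0,0,0],0.34],[[0,0,0],[0,0,0],0.34],[[0,0,0],[0,0,0],0.34]]'

```text
clock: 8.7
tcp_pos: [0.5949, 0.0936, 0.1026]
tcp_rot: [-3.141, 0.0, 1.999]
ft_force: [-2.1, -1.1, 0.3]
finger_gap: 0.0565
finger_force: 1.3
```

```bash
python3 -c "
from h import *
where()"
```

```text
t 8.7 pos [0.5949 0.0936 0.1026] rot [-3.141  0.     1.999] q7 -0.19 ft [-2.14 -1.07  0.35] ty -2.39 wt [-0.292  0.514  0.011] gap 56.46 ff 1.3 shift mm 0.13 1.58
```

Emit:
arm_command --rows '[[[0,-0.004,0],[0,0,0],0.34],[[0,0,0],[0,0,0],0.345],[[0,0,0],[0,0,0],0.345]]'

```text
clock: 9.0
tcp_pos: [0.5947, 0.0936, 0.1028]
tcp_rot: [3.141, 0.0, 1.999]
ft_force: [-1.2, -2.3, -0.3]
finger_gap: 0.0561
finger_force: 0.9
```

Emit:
arm_command --rows '[[[0,0,0],[0,0,0],0.352],[[0,0,0],[0,0,0],0.352]]'

```text
clock: 9.2
tcp_pos: [0.5946, 0.0935, 0.1029]
tcp_rot: [3.141, 0.0, 1.999]
ft_force: [-2.1, -1.6, 1.4]
finger_gap: 0.0551
finger_force: 6.8
```

```bash
python3 -c "
from h import *
where()"
```

```text
t 9.2 pos [0.5946 0.0935 0.1029] rot [3.141 0.    1.999] q7 -0.19 ft [-2.1  -1.56  1.39] ty -2.55 wt [-0.245  0.389  0.013] gap 55.1 ff 6.77 shift mm 0.1 1.89
```

Emit:
arm_command --rows '[[[0,-0.004,0],[0,0,0],0.352],[[0,0,0],[0,0,0],0.352]]'

```text
clock: 9.4
tcp_pos: [0.5945, 0.0935, 0.1029]
tcp_rot: [3.141, 0.0, 1.999]
ft_force: [0.4, -0.9, -0.1]
finger_gap: 0.0554
finger_force: 6.8
```

Emit:
arm_command --rows '[[[0,0,0],[0,0,0.01],0.352],[[0,0,0],[0,0,0.01],0.352],[[0,0,0],[0,0,0.01],0.352]]'

```text
clock: 9.7
tcp_pos: [0.5945, 0.0935, 0.1029]
tcp_rot: [3.141, 0.0, 1.902]
ft_force: [1.6, 0.2, -0.9]
finger_gap: 0.0549
finger_force: 6.8
```

```bash
python3 -c "
from h import *
where()
a=vision.capture('side')
r=red(a,(190,227.5),9);P=ray('side',r,.109);print(r,'az',np.degrees(np.arctan2(*(P-[.5945,.0935,0])[1::-1])))
where()"
```

```text
t 9.7 pos [0.5945 0.0935 0.1029] rot [3.141 0.    1.902] q7 -0.28 ft [ 1.61  0.23 -0.89] ty 1.59 wt [-0.049 -0.381  0.191] gap 54.88 ff 6.75 shift mm 0.24 1.98
[189.15909091 227.01515152] az 83.64584619239164
t 9.75 pos [0.5945 0.0936 0.1029] rot [3.141 0.    1.9  ] q7 -0.28 ft [ 1.43  0.02 -0.55] ty 1.36 wt [-0.012 -0.481  0.099] gap 55.51 ff 6.76 shift mm 0.21 1.97
```

Emit:
arm_command --rows '[[[0,0,0],[0,0,0.01],0.352],[[0,0,0],[0,0,0.01],0.352],[[0,0,0],[0,0,0.01],0.352],[[0,0,0],[0,0,0.01],0.352],[[0,0,0],[0,0,0.01],0.352]]'

```text
clock: 10.25
tcp_pos: [0.5945, 0.0937, 0.1029]
tcp_rot: [3.141, -0.0, 1.745]
ft_force: [4.5, 1.2, -0.9]
finger_gap: 0.0554
finger_force: 6.8
```

```bash
cat >> h.py <<'E'
def redaz(a,c):
    for _ in range(4): r=red(a,np.round(c)+.5,10);c=r
    P=ray('side',r,.109);print(r.round(2),'az',np.degrees(np.arctan2(*(P-[.5945,.0935,0])[1::-1])).round(1))
E
python3 -c "
from h import *
where()
a=vision.capture('side');b=cv2.imread('pics/side0.png')
redaz(b,(189.6,227));redaz(a,(189,226))
where();vision.capture('side');where()"
```

```text
t 10.25 pos [0.5945 0.0937 0.1029] rot [ 3.141 -0.     1.745] q7 -0.41 ft [ 4.53  1.17 -0.86] ty 4.67 wt [ 0.232 -0.854  0.16 ] gap 55.41 ff 6.81 shift mm 0.4 1.9
[189.64 227.3 ] az 87.1
[180.13 223.27] az 50.4
t 10.3 pos [0.5945 0.0937 0.1029] rot [ 3.141 -0.     1.743] q7 -0.41 ft [ 4.61  1.25 -1.51] ty 4.75 wt [ 0.212 -0.893  0.119] gap 55.31 ff 6.8 shift mm 0.34 1.91
t 10.35 pos [0.5945 0.0937 0.1029] rot [ 3.141 -0.     1.746] q7 -0.41 ft [ 4.53  1.61 -1.23] ty 4.74 wt [ 0.256 -0.979 -0.043] gap 55.38 ff 6.82 shift mm 0.36 1.93
```

```bash
cat >> h.py <<'E'
def red(im,c,w):
    x,y=int(c[0]-w/2),int(c[1]-w/2);p=im[y:y+w,x:x+w].astype(float)
    r=np.clip(p[...,2]-p[...,1]-25,0,None)*(p[...,1]-p[...,0]<25)
    Y,X=np.mgrid[:w,:w];return np.array([(r*X).sum(),(r*Y).sum()])/r.sum()+[x,y]
E
python3 -c "
from h import *
a=vision.capture('side');b=cv2.imread('pics/side0.png')
redaz(b,(189.6,227));redaz(a,(189,226));where()"
```

```text
[189.69 227.64] az 89.3
[188.11 226.23] az 75.5
t 10.4 pos [0.5945 0.0937 0.1029] rot [ 3.141 -0.     1.747] q7 -0.41 ft [ 4.35  2.2  -0.58] ty 4.67 wt [ 0.338 -0.96  -0.094] gap 55.32 ff 6.83 shift mm 0.39 1.93
```

Emit:
arm_command --rows '[[[0,0.009,0],[0,0,0],0.352],[[0,0,0],[0,0,0],0.352]]'

```text
clock: 10.6
tcp_pos: [0.5947, 0.0938, 0.1028]
tcp_rot: [-3.141, -0.0, 1.748]
ft_force: [-0.7, 1.5, 2.4]
finger_gap: 0.0554
finger_force: 6.9
```

```bash
python3 -c "
from h import *
where()"
```

```text
t 10.6 pos [0.5947 0.0938 0.1028] rot [-3.141 -0.     1.748] q7 -0.41 ft [-0.7   1.45  2.4 ] ty -0.44 wt [ 0.31  -0.099 -0.179] gap 55.36 ff 6.93 shift mm 0.36 1.68
```

Emit:
arm_command --rows '[[[0,0.002,0],[0,0,0.01],0.352],[[0,0,0],[0,0,0.01],0.352],[[0,0.001,0],[0,0,0.01],0.352]]'

```text
clock: 10.9
tcp_pos: [0.595, 0.0937, 0.1028]
tcp_rot: [-3.141, 0.0, 1.651]
ft_force: [-2.0, 1.4, 5.3]
finger_gap: 0.0554
finger_force: 7.1
```

```bash
python3 -c "
from h import *
where();a=vision.capture('side');redaz(a,(187.5,225.5))"
```

```text
t 10.9 pos [0.595  0.0937 0.1028] rot [-3.141  0.     1.651] q7 -0.49 ft [-1.96  1.37  5.29] ty -1.84 wt [0.216 0.401 0.272] gap 55.37 ff 7.07 shift mm 0.55 1.31
[187.56 225.46] az 69.1
```

Emit:
arm_command --rows '[[[0,0.002,0],[0,0,0.01],0.352],[[0,0.001,0],[0,0,0.01],0.352]]'

```text
clock: 11.15
tcp_pos: [0.5951, 0.0935, 0.1027]
tcp_rot: [-3.14, 0.001, 1.589]
ft_force: [-3.5, -0.2, 6.3]
finger_gap: 0.0555
finger_force: 7.2
```

```bash
python3 -c "
from h import *
where();a=vision.capture('side');redaz(a,(187.5,225.5))"
```

```text
t 11.15 pos [0.5951 0.0935 0.1027] rot [-3.140e+00  1.000e-03  1.589e+00] q7 -0.55 ft [-3.54 -0.24  6.3 ] ty -3.55 wt [0.125 0.841 0.228] gap 55.48 ff 7.21 shift mm 0.85 1.17
[187.15 225.18] az 66.5
```

Emit:
arm_command --rows '[[[0,-0.005,0],[0,0,0],0.352],[[0,0,0],[0,0,0.01],0.352],[[0,0,0],[0,0,0.01],0.352]]'

```text
clock: 11.5
tcp_pos: [0.5951, 0.0936, 0.1027]
tcp_rot: [-3.141, 0.0, 1.525]
ft_force: [-1.9, 0.5, 5.0]
finger_gap: 0.0558
finger_force: 7.1
```

```bash
python3 -c "
from h import *
where();a=vision.capture('side');redaz(a,(187,225))"
```

```text
t 11.5 pos [0.5951 0.0936 0.1027] rot [-3.141  0.     1.525] q7 -0.6 ft [-1.93  0.49  4.97] ty -1.95 wt [0.163 0.508 0.246] gap 55.82 ff 7.1 shift mm 0.89 1.12
[186.81 224.98] az 64.6
```

Emit:
arm_command --rows '[[[0,0,0],[0,0,0.01],0.352],[[0,0,0],[0,0,0.01],0.352]]'

```text
clock: 11.75
tcp_pos: [0.5952, 0.0936, 0.1027]
tcp_rot: [-3.141, 0.0, 1.462]
ft_force: [-2.3, 0.5, 5.0]
finger_gap: 0.0557
finger_force: 7.1
```

```bash
python3 -c "
from h import *
where();a=vision.capture('side');redaz(a,(187,225))"
```

```text
t 11.75 pos [0.5952 0.0936 0.1027] rot [-3.141  0.     1.462] q7 -0.66 ft [-2.26  0.5   4.99] ty -2.3 wt [0.172 0.493 0.22 ] gap 55.66 ff 7.11 shift mm 0.96 1.0
[186.83 224.23] az 59.7
```

Emit:
arm_command --rows '[[[0,-0.002,0],[0,0,0.01],0.352],[[0,0,0],[0,0,0.01],0.352]]'

```text
clock: 12.0
tcp_pos: [0.5953, 0.0936, 0.1027]
tcp_rot: [3.141, -0.0, 1.399]
ft_force: [-0.2, 1.7, 3.6]
finger_gap: 0.0554
finger_force: 7.1
```

```bash
python3 -c "
from h import *
where();a=vision.capture('side');redaz(a,(187,224.5))"
```

```text
t 12.0 pos [0.5953 0.0936 0.1027] rot [ 3.141 -0.     1.399] q7 -0.71 ft [-0.25  1.72  3.65] ty -0.54 wt [0.204 0.162 0.213] gap 55.37 ff 7.05 shift mm 0.96 0.89
[186.63 223.78] az 56.4
```

Emit:
arm_command --rows '[[[0,0,0],[0,0,0.01],0.352],[[0,0,0],[0,0,0.01],0.352]]'

```text
clock: 12.25
tcp_pos: [0.5954, 0.0936, 0.1027]
tcp_rot: [3.141, -0.0, 1.337]
ft_force: [1.7, 0.9, 0.7]
finger_gap: 0.0552
finger_force: 7.0
```

```bash
python3 -c "
from h import *
where();a=vision.capture('side');redaz(a,(187,224));where()
cv2.imwrite('pics/c3.png',np.hstack([crop(cv2.imread('pics/side0.png'),(195,224),40,400),crop(a,(195,224),40,400)]))"
```

```text
t 12.25 pos [0.5954 0.0936 0.1027] rot [ 3.141 -0.     1.337] q7 -0.77 ft [1.68 0.94 0.75] ty 1.42 wt [ 0.193 -0.242  0.271] gap 55.23 ff 6.97 shift mm 1.0 0.73
[186.48 223.28] az 52.9
t 12.3 pos [0.5953 0.0935 0.1026] rot [ 3.141 -0.     1.335] q7 -0.77 ft [1.59 0.78 2.16] ty 1.36 wt [ 0.162 -0.244  0.154] gap 55.53 ff 7.0 shift mm 1.11 0.74
```

View pics/c3.png

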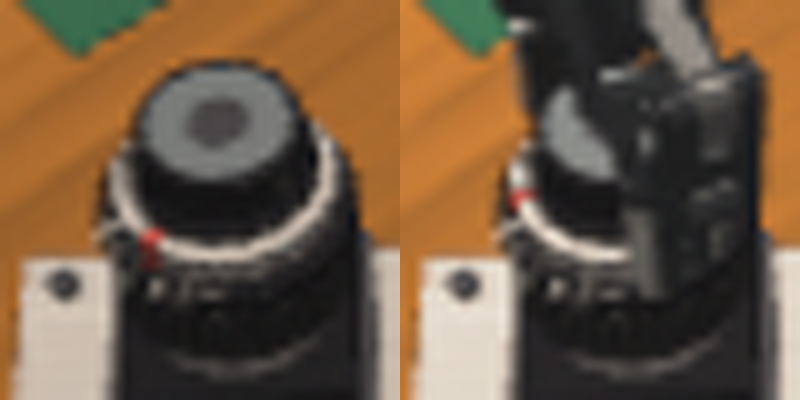

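Left is the start, right is now. The red mark has moved from crop (150,245) to (118,198) and follows the tool without slip. Next I check the line positions by profile.

```bash
python3 -c "
from h import *
a=vision.capture('side');b=cv2.imread('pics/side0.png')
# centre consistent with side camera's own view of lens
c=np.array([.5963,.0941])
az=np.radians(np.arange(30,142,4))
for nm,im in(('then',b),('now',a)):
  for r in(.0295,.031,.0325):
    p=proj('side',np.c_[c[0]+r*np.cos(az),c[1]+r*np.sin(az),0*az+.104]).astype(np.float32)
    print(nm,r,cv2.remap(im,p[:,:1],p[:,1:],cv2.INTER_CUBIC)[:,0].min(1).tolist())
print(p[::4].round(1).tolist())
print(proj('side',[[c[0]+.028*np.cos(t),c[1]+.028*np.sin(t),.109] for t in np.radians([40,50,60,70,80,90,100])]).round(1).tolist())
for P in (b,a):
  Q=crop(P,(186,225),18,400); cv2.imwrite('pics/_%d.png'%(P is a),Q)
cv2.imwrite('pics/c4.png',np.hstack([cv2.imread('pics/_0.png'),cv2.imread('pics/_1.png')]))
where()"
```

```text
then 0.0295 [130, 124, 110, 94, 75, 57, 40, 49, 102, 105, 57, 49, 60, 48, 40, 45, 37, 30, 34, 53, 50, 35, 57, 61, 43, 55, 57, 48]
then 0.031 [103, 73, 48, 33, 30, 30, 32, 55, 99, 108, 72, 61, 68, 55, 36, 37, 43, 33, 38, 83, 70, 38, 50, 67, 47, 67, 75, 57]
then 0.0325 [52, 32, 24, 30, 37, 38, 38, 46, 70, 100, 78, 49, 63, 69, 49, 39, 46, 33, 25, 89, 87, 44, 47, 65, 41, 53, 58, 44]
now 0.0295 [202, 188, 125, 78, 49, 39, 30, 52, 117, 122, 65, 58, 68, 55, 45, 52, 52, 46, 45, 55, 51, 40, 64, 73, 52, 58, 68, 59]
now 0.031 [154, 105, 59, 40, 39, 38, 38, 63, 115, 125, 82, 69, 77, 63, 42, 41, 50, 42, 44, 94, 80, 44, 56, 78, 55, 76, 87, 67]
now 0.0325 [62, 32, 29, 40, 46, 45, 44, 53, 81, 116, 90, 56, 72, 79, 56, 44, 53, 39, 29, 103, 102, 53, 54, 75, 48, 61, 66, 51]
[[185.10000610351562, 220.5], [184.3000030517578, 223.1999969482422], [184.5, 226.0], [185.60000610351562, 228.60000610351562], [187.6999969482422, 230.6999969482422], [190.5, 232.3000030517578], [193.89999389648438, 233.1999969482422]]
[[186.1, 221.1], [185.8, 222.6], [186.0, 224.1], [186.4, 225.5], [187.2, 226.8], [188.3, 228.0], [189.7, 229.0]]
t 12.35 pos [0.5953 0.0935 0.1027] rot [ 3.141 -0.     1.337] q7 -0.76 ft [0.01 0.02 1.01] ty 0.01 wt [ 0.091 -0.304  0.01 ] gap 55.79 ff 6.98 shift mm 1.07 0.74
```

View pics/c4.png

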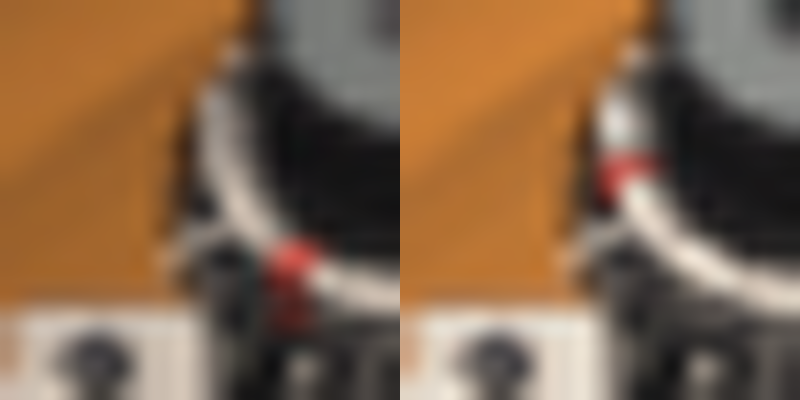

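The long line stays at crop (200,240) in both, azimuth about 64°, so the preset ring has not moved. The red mark at (630,180) is now slightly past it, within tolerance, so the stop must be close.

Emit:
arm_command --rows '[[[0,0,0],[0,0,0.01],0.352],[[0,0,0],[0,0,0.01],0.352]]'

```text
clock: 12.55
tcp_pos: [0.5954, 0.0935, 0.1026]
tcp_rot: [3.141, -0.0, 1.274]
ft_force: [2.8, 1.2, -0.2]
finger_gap: 0.0555
finger_force: 7.0
```

```bash
cat >> h.py <<'E'
def chk(a):
    "azimuth of red on ring's top face and of the long line, side camera"
    c=np.array([.5963,.0941]);A=np.arange(30,110,1.);az=np.radians(A)
    def s(r,z):
        p=proj('side',np.c_[c[0]+r*np.cos(az),c[1]+r*np.sin(az),0*az+z]).astype(np.float32)
        return cv2.remap(a,p[:,:1],p[:,1:],cv2.INTER_CUBIC)[:,0].astype(float)
    v=s(.0265,.1135);w=np.clip(v[:,2]-v[:,1]-25,0,None)
    l=s(.031,.104).min(1);m=(A>52)&(A<76);u=np.clip(l-70,0,None)*m
    print("red az",(w@A/w.sum()).round(1),"line az",(u@A/u.sum()).round(1))
E
python3 -c "
from h import *
where();a=vision.capture('side');chk(cv2.imread('pics/side0.png'));chk(a)"
```

```text
t 12.55 pos [0.5954 0.0935 0.1026] rot [ 3.141 -0.     1.274] q7 -0.82 ft [ 2.81  1.16 -0.22] ty 2.35 wt [ 0.23  -0.51   0.245] gap 55.49 ff 6.97 shift mm 1.14 0.62
red az 98.0 line az 64.6
red az 62.6 line az 64.7
```

Emit:
arm_command --rows '[[[0,0,0],[0,0,0.01],0.352],[[0,0,0],[0,0,0.01],0.352]]'

```text
clock: 12.8
tcp_pos: [0.5954, 0.0935, 0.1027]
tcp_rot: [3.141, -0.0, 1.211]
ft_force: [3.4, -0.5, -0.3]
finger_gap: 0.0552
finger_force: 6.9
```

```bash
python3 -c "
from h import *
where();a=vision.capture('side');chk(a)"
```

```text
t 12.8 pos [0.5954 0.0935 0.1027] rot [ 3.141 -0.     1.211] q7 -0.87 ft [ 3.36 -0.46 -0.27] ty 3.31 wt [-0.133 -0.711  0.243] gap 55.22 ff 6.93 shift mm 1.17 0.53
red az 62.6 line az 64.7
```

The mark stopped at 62.6° while the tool turned on, with the line steady at 64.7°. I'll add slightly more grip, balance the sideways force and turn a little more, to tell a real stop from slipping.

Emit:
arm_command --rows '[[[0,0.006,0],[0,0,0],0.353],[[0,0,0],[0,0,0],0.3535],[[0,0,0],[0,0,0.01],0.3535],[[0,0,0],[0,0,0.01],0.3535]]'

```text
clock: 13.25
tcp_pos: [0.5956, 0.0934, 0.1027]
tcp_rot: [-3.141, 0.0, 1.148]
ft_force: [1.5, 0.7, 0.4]
finger_gap: 0.055
finger_force: 8.5
```

```bash
python3 -c "
from h import *
where();a=vision.capture('side');chk(a);where();vision.capture('side');where()"
```

```text
t 13.25 pos [0.5956 0.0934 0.1027] rot [-3.141  0.     1.148] q7 -0.93 ft [1.53 0.75 0.44] ty 1.09 wt [ 0.228 -0.485  0.277] gap 55.01 ff 8.52 shift mm 1.26 0.24
red az 62.2 line az 64.7
t 13.3 pos [0.5955 0.0933 0.1027] rot [-3.141  0.     1.146] q7 -0.93 ft [1.72 0.3  0.15] ty 1.44 wt [ 0.115 -0.385  0.112] gap 54.95 ff 8.53 shift mm 1.33 0.23
t 13.35 pos [0.5956 0.0933 0.1027] rot [-3.141  0.     1.149] q7 -0.93 ft [1.38 0.72 0.66] ty 0.97 wt [ 0.06  -0.282 -0.058] gap 55.26 ff 8.53 shift mm 1.31 0.23
```

Emit:
arm_command --rows '[[[0,0.002,0],[0,0,0.01],0.3535],[[0,0,0],[0,0,0.01],0.3535]]'

```text
clock: 13.55
tcp_pos: [0.5956, 0.0932, 0.1026]
tcp_rot: [-3.141, 0.001, 1.085]
ft_force: [0.9, -0.8, 0.1]
finger_gap: 0.0552
finger_force: 8.6
```

```bash
python3 -c "
from h import *
where();a=vision.capture('side');chk(a)"
```

```text
t 13.55 pos [0.5956 0.0932 0.1026] rot [-3.141e+00  1.000e-03  1.085e+00] q7 -0.98 ft [ 0.89 -0.78  0.11] ty 1.15 wt [-0.179 -0.066  0.156] gap 55.19 ff 8.58 shift mm 1.42 0.01
red az 62.0 line az 64.7
```

The ring holds at about 62° under more grip and turning, the torque rose and the preset line is unmoved, so it is firmly on the stop. The pinch forces at the different angles put the lens axis at (0.5951, 0.0922) in the robot's frame. Now I release, rise and go to the cap.

Emit:
arm_command --rows '[[[0,0,0],[0,0,0],0.3],[[0,0,0],[0,0,0],0.18],[[0,0,0],[0,0,0],0.18],[[0,0,-0.2],[0,0,0],0.18],[[0,0,-0.3],[0,0,0],0.18]]'

```text
clock: 14.1
tcp_pos: [0.5943, 0.0929, 0.1612]
tcp_rot: [-3.138, 0.003, 1.088]
ft_force: [0.6, -0.2, 0.7]
finger_gap: 0.0703
finger_force: 0.0
```

Emit:
arm_command --rows '[[[0,0,-0.3],[0,0,0],0.18],[[-0.3286,0.0047,0],[0,0,0],0.1],[[-0.3286,0.0047,0],[0,0,0],0.1],[[-0.3286,0.0047,0],[0,0,0],0.1],[[-0.3286,0.0047,0],[0,0,0],0.1]]'

```text
clock: 14.6
tcp_pos: [0.5237, -0.0487, 0.1988]
tcp_rot: [3.141, 0.0, 1.088]
ft_force: [0.7, -0.3, 0.5]
finger_gap: 0.0767
finger_force: 0.0
```

```bash
python3 -c "
from h import *
where();a=vision.capture('side');chk(a)"
```

```text
t 14.6 pos [ 0.5237 -0.0487  0.1988] rot [3.141 0.    1.088] q7 -0.65 ft [ 0.65 -0.32  0.48] ty 0.72 wt [-0.066 -0.027  0.007] gap 76.73 ff 0.0 shift mm 160.42 -2.14
red az 62.0 line az 64.6
```

Emit:
arm_command --rows '[[[-0.3286,0.0047,0],[0,0,0],0.1],[[-0.3286,0.0047,0],[0,0,0],0.1],[[-0.3286,0.0047,0],[0,0,0],0.1],[[-0.3286,0.0047,0],[0,0,0],0.1],[[0,0,0],[0,0,0],0.1]]'

```text
clock: 15.15
tcp_pos: [0.4507, -0.1935, 0.1986]
tcp_rot: [-3.141, 0.003, 1.08]
ft_force: [-0.5, 0.3, -0.0]
finger_gap: 0.0768
finger_force: 0.0
```

```bash
python3 -c "
from h import *
where((.4522,-.1879))"
```

```text
t 15.15 pos [ 0.4507 -0.1935  0.1986] rot [-3.141e+00  3.000e-03  1.080e+00] q7 -0.31 ft [-0.46  0.27 -0.01] ty -0.53 wt [-0.015  0.051 -0.073] gap 76.85 ff 0.0 shift mm 5.64 -1.27
```

Emit:
arm_command --rows '[[[0,0,0.28],[0,0,0],0.12],[[0,0,0.28],[0,0,0],0.12],[[0,0,0.28],[0,0,0],0.12],[[0,0,0.28],[0,0,0],0.12],[[0,0,0],[0,0,0],0.12]]'

```text
clock: 15.65
tcp_pos: [0.451, -0.1865, 0.0609]
tcp_rot: [-3.134, 0.0, 1.089]
ft_force: [-0.5, -0.4, -0.8]
finger_gap: 0.0749
finger_force: 0.0
```

```bash
python3 -c "
from h import *
where((.4522,-.1879))
vision.capture('top')
where((.4522,-.1879))"
```

```text
t 15.65 pos [ 0.451  -0.1865  0.0609] rot [-3.134  0.     1.089] q7 -0.43 ft [-0.53 -0.42 -0.85] ty -0.27 wt [0.028 0.049 0.03 ] gap 74.88 ff 0.0 shift mm -0.69 1.69
t 15.7 pos [ 0.4525 -0.1869  0.0631] rot [-3.137 -0.     1.089] q7 -0.42 ft [-0.2   0.66  0.46] ty -0.49 wt [-0.028 -0.04   0.032] gap 75.33 ff 0.0 shift mm -1.0 0.23
```

Emit:
arm_command --rows '[[[-0.008,0,0.2],[0,0,0],0.12],[[0,0,0.2],[0,0,0],0.12],[[0,0,0.08],[0,0,0],0.12],[[0,0,0.03],[0,0,0],0.12],[[0,0,0],[0,0,0],0.12]]'

```text
clock: 16.2
tcp_pos: [0.4537, -0.1891, 0.004]
tcp_rot: [3.141, -0.0, 1.088]
ft_force: [1.0, -0.0, -0.2]
finger_gap: 0.075
finger_force: 0.0
```

```bash
python3 -c "
from h import *
vision.capture('top');vision.capture('side')
where((.4522,-.1879))"
```

```text
t 16.3 pos [ 0.4539 -0.1893  0.0043] rot [ 3.14  -0.     1.088] q7 -0.48 ft [-0.94 -1.06 -0.1 ] ty -0.34 wt [-0.025  0.004  0.007] gap 74.77 ff 0.0 shift mm 0.43 -2.11
```

Emit:
arm_command --rows '[[[0,0,0.02],[0,0,0],0.25],[[0,0,0],[0,0,0],0.32],[[0,0,0],[0,0,0],0.37],[[0,0,0],[0,0,0],0.385],[[0,0,0],[0,0,0],0.39]]'

```text
clock: 16.8
tcp_pos: [0.453, -0.189, 0.0008]
tcp_rot: [-3.142, 0.0, 1.088]
ft_force: [0.0, -1.3, 0.1]
finger_gap: 0.052
finger_force: 0.1
```

Emit:
arm_command --rows '[[[0,0,0],[0,0,0],0.396],[[0,0,0],[0,0,0],0.396],[[0,0,0],[0,0,0],0.396]]'

```text
clock: 17.1
tcp_pos: [0.453, -0.189, 0.0008]
tcp_rot: [3.142, 0.0, 1.088]
ft_force: [-0.4, -0.7, 1.9]
finger_gap: 0.0516
finger_force: 2.9
```

```bash
python3 -c "
from h import *
where((.4522,-.1879))"
```

```text
t 17.1 pos [ 0.453  -0.189   0.0008] rot [3.142 0.    1.088] q7 -0.49 ft [-0.38 -0.73  1.93] ty 0.0 wt [-0.013  0.12   0.034] gap 51.57 ff 2.94 shift mm 0.65 -1.23
```

Emit:
arm_command --rows '[[[0,0,0],[0,0,0],0.25],[[0,0,0],[0,0,0],0.15],[[0,0,-0.1],[0,0,0],0.15],[[0,0,-0.1],[0,0,-0.0455],0.15],[[0,0,0],[0,0,-0.0455],0.15]]'

```text
clock: 17.6
tcp_pos: [0.4541, -0.1894, 0.0268]
tcp_rot: [3.139, 0.001, 1.38]
ft_force: [0.7, -0.0, 0.1]
finger_gap: 0.0727
finger_force: 0.0
```

Emit:
arm_command --rows '[[[0,0,0],[0,0,-0.0455],0.15],[[0,0,0],[0,0,-0.0455],0.15],[[0,0,0],[0,0,-0.0455],0.15],[[0,0,0],[0,0,-0.0455],0.15],[[0,0,0],[0,0,-0.0455],0.15]]'

```text
clock: 18.1
tcp_pos: [0.4532, -0.1893, 0.0256]
tcp_rot: [3.142, 0.001, 2.094]
ft_force: [-0.3, -1.0, -0.5]
finger_gap: 0.073
finger_force: 0.0
```

Emit:
arm_command --rows '[[[0,0,0],[0,0,-0.0455],0.15],[[0,0,0],[0,0,-0.0455],0.15],[[0,0,0],[0,0,-0.0455],0.15],[[0,0,0],[0,0,-0.0455],0.15],[[0,0,0],[0,0,0],0.15]]'

```text
clock: 18.6
tcp_pos: [0.453, -0.1894, 0.0253]
tcp_rot: [-3.141, 0.0, 2.662]
ft_force: [1.1, -0.0, -0.1]
finger_gap: 0.0727
finger_force: 0.0
```

```bash
python3 -c "
from h import *
vision.capture('top');vision.capture('side')
where((.453,-.189))"
```

```text
t 18.7 pos [ 0.453  -0.1893  0.0252] rot [-3.141  0.     2.656] q7 0.82 ft [ 0.04 -0.34  0.36] ty -0.28 wt [-0.01  -0.002 -0.014] gap 72.71 ff 0.0 shift mm 0.19 0.28
```

Emit:
arm_command --rows '[[[0,0,0.1],[0,0,0],0.15],[[0,0,0.085],[0,0,0],0.15],[[0,0,0.02],[0,0,0],0.25],[[0,0,0],[0,0,0],0.33],[[0,0,0],[0,0,0],0.375]]'

```text
clock: 19.2
tcp_pos: [0.453, -0.1888, -0.0]
tcp_rot: [3.141, -0.0, 2.66]
ft_force: [0.2, 0.0, -0.3]
finger_gap: 0.0537
finger_force: 0.0
```

Emit:
arm_command --rows '[[[0,0,0],[0,0,0],0.386],[[0,0,0],[0,0,0],0.396],[[0,0,0],[0,0,0],0.415],[[0,0,0],[0,0,0],0.415],[[0,0,0],[0,0,0],0.415]]'

```text
clock: 19.7
tcp_pos: [0.4532, -0.1891, 0.0004]
tcp_rot: [-3.142, 0.0, 2.66]
ft_force: [-0.9, -0.0, 3.1]
finger_gap: 0.0514
finger_force: 20.9
```

```bash
python3 -c "
from h import *
where((.5951,.0922))"
```

```text
t 19.7 pos [ 4.532e-01 -1.891e-01  4.000e-04] rot [-3.142  0.     2.66 ] q7 0.78 ft [-0.85 -0.03  3.12] ty -0.42 wt [0.084 0.086 0.079] gap 51.39 ff 20.86 shift mm 4.48 315.06
```

Emit:
arm_command --rows '[[[0,0,-0.1],[0,0,0],0.415],[[0,0,-0.3],[0,0,0],0.415],[[0,0,-0.35],[0,0,0],0.415],[[0,0,-0.35],[0,0,0],0.415],[[0,0,-0.35],[0,0,0],0.415]]'

```text
clock: 20.2
tcp_pos: [0.4526, -0.1885, 0.1763]
tcp_rot: [3.141, -0.0, 2.661]
ft_force: [-0.1, -1.0, -0.4]
finger_gap: 0.0514
finger_force: 21.3
```

Emit:
arm_command --rows '[[[0,0,-0.1],[0,0,0],0.415],[[0.004,0.25,0],[0,0,0],0.415],[[0.004,0.32,0],[0,0,0],0.415],[[0.004,0.32,0],[0,0,0],0.415],[[0.004,0.32,0],[0,0,0],0.415]]'

```text
clock: 20.7
tcp_pos: [0.5185, -0.0584, 0.1862]
tcp_rot: [-3.141, -0.0, 2.66]
ft_force: [0.5, -0.4, -0.7]
finger_gap: 0.0515
finger_force: 21.3
```

Emit:
arm_command --rows '[[[0.004,0.32,0],[0,0,0],0.415],[[0.004,0.32,0],[0,0,0],0.415],[[0.004,0.32,0],[0,0,0],0.415],[[0.004,0.3,0],[0,0,0],0.415],[[0.004,0.155,0],[0,0,0],0.415]]'

```text
clock: 21.2
tcp_pos: [0.5951, 0.0959, 0.1861]
tcp_rot: [3.14, -0.001, 2.664]
ft_force: [0.9, 0.4, -0.4]
finger_gap: 0.0513
finger_force: 21.3
```

Emit:
arm_command --rows '[[[0,0,0],[0,0,0],0.415],[[0,0,0],[0,0,0],0.415]]'

```text
clock: 21.4
tcp_pos: [0.5944, 0.0921, 0.1857]
tcp_rot: [-3.141, -0.001, 2.661]
ft_force: [-0.4, 0.1, -1.3]
finger_gap: 0.0516
finger_force: 21.3
```

```bash
python3 -c "
from h import *
where((.5951,.0922))
a=vision.capture('side');chk(a);where((.5951,.0922))
cv2.imwrite('pics/c5.png',crop(a,(200,210),90,500))"
```

```text
t 21.4 pos [0.5944 0.0921 0.1857] rot [-3.141e+00 -1.000e-03  2.661e+00] q7 0.46 ft [-0.36  0.06 -1.3 ] ty -0.11 wt [-0.017  0.042 -0.006] gap 51.56 ff 21.26 shift mm -0.54 0.45
red az 62.0 line az 64.6
t 21.45 pos [0.5945 0.0911 0.1857] rot [-3.14e+00 -1.00e-03  2.66e+00] q7 0.46 ft [ 1.03 -0.33  0.09] ty 0.19 wt [-0.002  0.038  0.066] gap 51.57 ff 21.26 shift mm -0.04 1.28
```

View pics/c5.png

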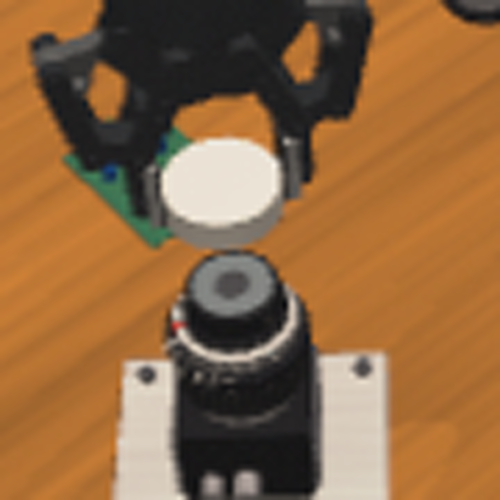

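The crop shows the cap level in the fingers at (222,185), above the lens top at (232,283). I'll lower it to just above the spigot and check alignment in the same camera.

Emit:
arm_command --rows '[[[0,0.006,0.2],[0,0,0],0.415],[[0,0,0.12],[0,0,0],0.415],[[0,0,0.05],[0,0,0],0.415],[[0,0,0],[0,0,0],0.415],[[0,0,0],[0,0,0],0.415]]'

```text
clock: 21.95
tcp_pos: [0.5955, 0.0926, 0.1422]
tcp_rot: [3.141, 0.0, 2.66]
ft_force: [0.1, 0.6, 0.2]
finger_gap: 0.0513
finger_force: 21.3
```

```bash
python3 -c "
from h import *
where((.5951,.0922))
a=vision.capture('side');where((.5951,.0922));s=bot.observe()
z=s['tcp_pos'][2]+.0156
g=cv2.merge([a[...,0]]*3);c=proj('side',[[.5961,.0941,z]])[0];print(c)
for t in(150,165,180):
    d,ax=disc(g,c,36,t);print(t,d.round(2),ax.round(1),ray('side',d,z).round(4))
"
```

```text
t 21.95 pos [0.5955 0.0926 0.1422] rot [3.141 0.    2.66 ] q7 0.42 ft [0.06 0.59 0.2 ] ty 0.55 wt [0.003 0.03  0.01 ] gap 51.32 ff 21.26 shift mm 0.2 -0.57
t 22.0 pos [0.5957 0.0928 0.1425] rot [3.141e+00 1.000e-03 2.660e+00] q7 0.42 ft [-0.01  0.69  0.14] ty 0.61 wt [-0.006  0.03   0.053] gap 51.52 ff 21.26 shift mm 0.25 -0.84
[195.51125609 209.04151601]
150 [195.28 209.45] [16.1 21.3] [0.5955 0.0953 0.1581]
165 [195.26 209.42] [15.7 21.1] [0.5956 0.0953 0.1581]
180 [195.24 209.38] [15.4 20.8] [0.5957 0.0953 0.1581]
```

Emit:
arm_command --rows '[[[-0.002,-0.0075,0.02],[0,0,0],0.415],[[0,0,0.03],[0,0,0],0.415],[[0,0,0.02],[0,0,0],0.415],[[0,0,0],[0,0,0],0.415]]'

```text
clock: 22.4
tcp_pos: [0.5949, 0.0918, 0.1329]
tcp_rot: [-3.141, -0.0, 2.66]
ft_force: [0.3, -0.2, -0.1]
finger_gap: 0.0515
finger_force: 21.3
```

```bash
python3 -c "
from h import *
where((.5955,.0919))"
```

```text
t 22.4 pos [0.5949 0.0918 0.1329] rot [-3.141 -0.     2.66 ] q7 0.42 ft [ 0.28 -0.17 -0.09] ty -0.02 wt [ 0.006  0.018 -0.063] gap 51.48 ff 21.26 shift mm -0.49 0.36
```

Emit:
arm_command --rows '[[[0,0,0.012],[0,0,0],0.415],[[0,0,0.012],[0,0,0],0.415],[[0,0,0],[0,0,0],0.415]]'

```text
clock: 22.7
tcp_pos: [0.595, 0.0919, 0.1303]
tcp_rot: [-3.141, -0.0, 2.66]
ft_force: [0.4, 0.1, -1.0]
finger_gap: 0.0512
finger_force: 21.3
```

```bash
python3 -c "
from h import *
where((.5955,.0919))"
```

```text
t 22.7 pos [0.595  0.0919 0.1303] rot [-3.141 -0.     2.66 ] q7 0.41 ft [ 0.42  0.12 -1.03] ty 0.3 wt [ 0.083  0.024 -0.026] gap 51.21 ff 21.26 shift mm -0.39 0.23
```

Emit:
arm_command --rows '[[[0,0,0.01],[0,0,0],0.415],[[0,0,0.01],[0,0,0],0.415],[[0,0,0.01],[0,0,0],0.415]]'

```text
clock: 23.0
tcp_pos: [0.5952, 0.0921, 0.127]
tcp_rot: [3.141, 0.0, 2.66]
ft_force: [-0.8, 0.3, 2.0]
finger_gap: 0.0514
finger_force: 21.4
```

Emit:
arm_command --rows '[[[0,0,0.01],[0,0,0],0.415],[[0,0,0.01],[0,0,0],0.415]]'

```text
clock: 23.2
tcp_pos: [0.595, 0.092, 0.1244]
tcp_rot: [-3.142, -0.0, 2.66]
ft_force: [-1.2, -0.3, 0.7]
finger_gap: 0.0514
finger_force: 21.4
```

```bash
python3 -c "
from h import *
where((.5955,.0919))"
```

```text
t 23.2 pos [0.595  0.092  0.1244] rot [-3.142 -0.     2.66 ] q7 0.41 ft [-1.16 -0.27  0.73] ty -0.77 wt [0.068 0.272 0.018] gap 51.42 ff 21.4 shift mm -0.47 0.09
```

Emit:
arm_command --rows '[[[0,0,0.01],[0,0,0],0.415],[[0,0,0.008],[0,0,0],0.415]]'

```text
clock: 23.4
tcp_pos: [0.595, 0.092, 0.1221]
tcp_rot: [3.142, -0.0, 2.66]
ft_force: [-0.6, -0.5, 1.2]
finger_gap: 0.0517
finger_force: 21.4
```

Emit:
arm_command --rows '[[[0,0,0.006],[0,0,0],0.415],[[0,0,0],[0,0,0],0.415]]'

```text
clock: 23.6
tcp_pos: [0.595, 0.092, 0.1215]
tcp_rot: [-3.142, -0.0, 2.66]
ft_force: [-0.7, 1.0, 0.1]
finger_gap: 0.0515
finger_force: 21.3
```

Emit:
arm_command --rows '[[[0,0,0.005],[0,0,0],0.415],[[0,0,0],[0,0,0],0.415]]'

```text
clock: 23.8
tcp_pos: [0.5951, 0.092, 0.1214]
tcp_rot: [-3.141, 0.0, 2.66]
ft_force: [-3.7, 0.2, 6.1]
finger_gap: 0.0515
finger_force: 21.7
```

```bash
python3 -c "
from h import *
where((.5955,.0919))"
```

```text
t 23.8 pos [0.5951 0.092  0.1214] rot [-3.141  0.     2.66 ] q7 0.41 ft [-3.75  0.22  6.07] ty -1.54 wt [-0.03   0.582 -0.024] gap 51.53 ff 21.71 shift mm -0.38 0.13
```

Emit:
arm_command --rows '[[[0,0,0.005],[0,0,0],0.415],[[0,0,0],[0,0,0],0.415]]'

```text
clock: 24.0
tcp_pos: [0.5951, 0.092, 0.1214]
tcp_rot: [-3.141, 0.001, 2.66]
ft_force: [-4.7, -0.1, 9.9]
finger_gap: 0.0512
finger_force: 22.1
```

Emit:
arm_command --rows '[[[0,0,-0.007],[0,0,0],0.415],[[0,0,0],[0,0,0],0.39],[[0,0,0],[0,0,0],0.35],[[0,0,0],[0,0,0],0.18],[[0,0,0],[0,0,0],0.18]]'

```text
clock: 24.5
tcp_pos: [0.5953, 0.0917, 0.121]
tcp_rot: [-3.141, 0.0, 2.66]
ft_force: [-0.4, -1.2, 0.4]
finger_gap: 0.07
finger_force: 0.0
```

Emit:
arm_command --rows '[[[0,0,-0.1],[0,0,0],0.18],[[0,0,-0.3],[0,0,0],0.18],[[0,0,-0.3],[0,0,0],0.18],[[0,0,-0.3],[0,0,0],0.18],[[-0.2,-0.3,-0.2],[0,0,0],0.18]]'

```text
clock: 25.0
tcp_pos: [0.5993, 0.0562, 0.2699]
tcp_rot: [3.136, 0.002, 2.671]
ft_force: [0.7, -0.3, 0.4]
finger_gap: 0.0699
finger_force: 0.0
```

Emit:
arm_command --rows '[[[-0.1,-0.3,0],[0,0,0],0.18],[[-0.1,-0.3,0],[0,0,0],0.18],[[-0.1,-0.3,0],[0,0,0],0.18],[[-0.1,-0.3,0],[0,0,0],0.18],[[-0.1,-0.3,0],[0,0,0],0.18]]'

```text
clock: 25.5
tcp_pos: [0.5693, -0.1398, 0.2663]
tcp_rot: [3.142, 0.001, 2.66]
ft_force: [1.0, -0.3, 0.4]
finger_gap: 0.0701
finger_force: 0.0
```

```bash
python3 -c "
from h import *
a=vision.capture('side');b=vision.capture('top');chk(a);where()
for n,im,t in(('side',a,160),('top',b,140)):
    g=cv2.merge([im[...,0]]*3);d,ax=disc(g,proj(n,[[.5963,.0944,.137]])[0],36,t);print(n,d.round(2),ax.round(1),ray(n,d,.137).round(4))
cv2.imwrite('pics/c6.png',np.hstack([crop(a,(197,218),60,400),crop(b,(208,188),60,400)]))"
```

```text
red az 62.0 line az 64.6
t 25.6 pos [ 0.5686 -0.1455  0.2654] rot [-3.139e+00  1.000e-03  2.652e+00] q7 0.92 ft [-0.07 -1.   -0.51] ty -0.92 wt [-0.026 -0.021 -0.018] gap 70.04 ff 0.0 shift mm 88.47 224.73
side [196.33 215.05] [15.4 20.8] [0.595  0.0946 0.137 ]
top [206.63 186.04] [33.9 40. ] [0.5987 0.0975 0.137 ]
```

View pics/c6.png

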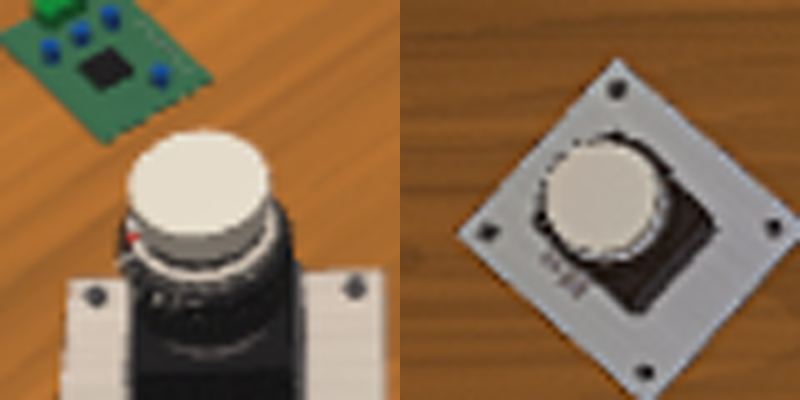

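The side crop shows the cap seated level at (200,185) with the red mark at (135,238). The top crop shows it concentric on the lens at (605,200). The gripper touches nothing, so I hand in.

Emit:
arm_command --rows '[[[0,0,0],[0,0,0],0.18],[[0,0,0],[0,0,0],0.18],[[0,0,0],[0,0,0],0.18]]'

```text
clock: 25.9
tcp_pos: [0.5699, -0.1368, 0.2657]
tcp_rot: [3.141, 0.0, 2.663]
ft_force: [-0.9, 0.6, 0.0]
finger_gap: 0.0702
finger_force: 0.0
```

```bash
python3 -c "
from bench import bot
print(bot.finish_job())"
```

```text
the job is handed in; nothing more can be done
None
```

The job is handed in at 25.9 s: the iris ring is against its stop with the preset line unmoved (highest mean pad force 8.6 N a finger), and the diffuser cap is fully home and released (about 10 N push); hand-in returned no verdict.

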